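# Lift the parts basket off the rim of the ultrasonic cleaner and hold it level to drip

### The job

The bicycle parts in the ultrasonic cleaner are done. Take the wire basket by the middle of its orange handle, lift it straight up so that its hooks come off the tank rim and its underside is a few centimetres above the rim, keeping it level with the parts in it, and hold it there level and still over the middle of the tank for three seconds to drip. Finish while still holding it up like that, and leave the lid, pedal, oil bottle and wrench on the bench where they lie.

Things in the scene. Friction and masses are not known exactly. Their poses are not given: they have to be found in the camera images.
- cleaner: Fixed bench ultrasonic cleaner: white housing 190 (x) x 170 (y) x 150 mm high, blue control panel on its front (-x). Its steel tank is open on top, 150 (x) x 137 (y) mm inside, floor 85 mm above the bench; a raised rim 6 mm thick round the mouth tops out 160 mm above the bench. Origin: centre of its underside, z up.
- tank_mouth (a point): Centre of the tank's open mouth, at the height of the top of the rim (160 mm above the bench); axes as the cleaner's.
- basket: Loose wire basket, 126 (x) x 104 (y) x 45 mm, about 0.3 kg plus 0.15 kg of parts. At the start it hangs level in the tank, axes as the cleaner's, underside 63 mm below the rim's top: two flat hooks on each x end reach over the rim and 8 mm down outside it (2.5 mm play). A fixed arched handle with an orange grip spans it along y. Origin: centre of its underside. It balances within 12 mm of the handle.
- basket_grip (a point): Centre of the orange grip, 118 mm above the basket's underside (about 215 mm above the bench and 55 mm above the rim's top at the start). The grip is a straight bar 70 mm long (basket y), 14 mm wide (basket x) and 22 mm high, to be taken from above with the fingers closing along basket x; the space round and below it is free down to the rim.
- freehub: Washed freehub body lying in the basket: steel splined cylinder, 35 mm diameter, 30 mm high, standing on end. Origin: centre of its underside, which is 3 mm above the basket's underside.
- cog: Washed steel sprocket lying flat in the basket, 50 mm diameter, 4 mm thick. Origin: centre of its underside.
- cone: Washed brass hub cone standing in the basket, 17 mm diameter, 15 mm high. Origin: centre of its underside.
- lid: Bystander: the cleaner's flat steel lid lying on the bench, 172 x 156 x 11 mm with a black knob to 33 mm height. Origin: centre of its underside.
- pedal: Bystander: aluminium bicycle pedal lying on the bench, 100 x 92 x 28 mm with a 30 mm axle stub on its +y side. Origin: centre of its underside.
- oil: Bystander: black oil bottle with a red cap standing on the bench, 52 mm diameter, 120 mm high. Origin: centre of its underside.
- wrench: Bystander: adjustable wrench, steel head (+x) and blue handle, lying on the bench along its own x, 183 mm long, 12 mm thick. Origin: the middle of its length, on the bench.

How it is judged:
By the outcome, as a careful person would: the job done as asked, in the order asked, and still so for the second after the job is handed in, while the arm keeps its last pose, push and grip.
It also fails if it takes over 38 s, if anything falls off the work surface, if the arm or the gripper's body presses on something with over 40 N, if the wrist force passes 120 N, or if a joint passes its speed limit or range.

### The arm

A 6-joint arm with a two-finger parallel gripper is mounted at the origin on the work surface. World frame = base frame: x ahead of the robot, y to its left, z up, the work surface at z = 0. Lengths are in m, angles in rad, forces in N, time in s.
With the tool pointing down it reaches from about 0.325 to 0.875 m from the base axis. Payload 4.4 kg.
Tool frame: the origin (TCP) lies at the very end of the fingers, on their centre line; the grasp point (between the pads) lies 19 mm behind it; z points along the fingers, y is the direction in which the jaws open and shut (so a half turn about z gives the same grasp; the last joint's range is limited). The gripper opens to 85 mm and grips with 20 to 120 N. Pads are 22 mm wide; open, the fingers measure 114 mm over their backs; the gripper's body (76 mm by 85 mm) begins 54 mm behind the grasp point. The pads swing forward as they close: fully open they stand 13 mm farther back than shut.
Start: joints at [-1.415, 0.207, 1.542, -0, 1.393, -0.15], TCP at [0.173, -0.548, 0.207] pointing down, gripper open.
Joint ranges: [-2.73, 2.73], [-0.86, 2.22], [0.23, 2.46], [-1.11, 4.25], [0.08, 2.63], [-2.82, 2.82]. Speed limits (rad/s): [2.79, 2.79, 3.14, 3.14, 3.14, 3.14].

### API

Orientations are given as a 3x3 rotation matrix whose columns are the frame's x, y, z axes.
In Python, from workcell import env, camera, finish_job gives the robot as it stands.
- The arm moves only by the tool arm_command, never from a script. Its argument "targets" is a list of rows, each a list of 3 entries, a list of its own where there are three numbers: the opening, from 0 (shut) to 1 (fully open), then the shift along the tool's x, y, z in cm, then the turn about the tool's z in degrees. A call has 1 to 5 rows; each row is the pose to reach, as a shift and turn from the pose commanded when the call began, along the tool's axes at that moment; what a row does not reach only later rows make up. A row lasts 1/10 s, in which the tool goes at most 50 mm and 8.59 degrees, less where a joint would pass 70% of its speed; a pose out of reach is approached as far as the arm can. A call with a gripper value outside its range is refused whole. The fingers move at their own pace and stop on an object; the grip force is fixed at half the most. Time passes only in rows, so rows that repeat a pose let the fingers close. It gives the time, the measured TCP pose, the force and the opening at its end, in the units of the state.
- env.observe(): the state, without advancing time (a new reading comes with each control period).
- camera(name): name is "side" or "top" or "wrist"; returns a dict with "image" (420x560x3 uint8, red, green, blue), "fx", "fy", "cx", "cy" (pixels), "eye" and "orientation" of the camera in the world. Camera axes: x right, y down, z forward; pixel columns grow to the right and rows downward; lengths in m; the calibration is good to about 2 mm. A picture is of the moment at which its call begins. There is no depth.
- finish_job(): hands the job in, once; it reports no verdict.
The state is a dict: "time": time; "joint_positions": joint angles; "joint_velocities": joint speeds; "tau": joint torques, N m; "position": TCP position; "eef_rot": TCP orientation; "ft_force": force on the tool from outside, world axes, zero at the start; "torque": the same for the moment, N m; "grip_width": finger opening in m.
Only numpy, scipy, OpenCV 4.12 (cv2) and the standard library are available. Lean on these libraries where they do the work, as an engineer would, in place of code of your own. Each camera call takes 0.05 s, during which the arm holds its last target. There are 200 camera calls.

## Working session

There is one attempt and no reset: what is moved stays moved. The work goes in short steps, Python scripts to look and compute and a tool call to move; the robot and the scene stay as the last step left them, time stands still between calls to the robot, and variables do not carry over. Pictures are saved under pics/ and viewed, about 8 in all and at most 12, crops included, and the job is handed in when it is done.

Besides the shell and the picture viewer there is one more tool, called as name(argument=value, ...) on one line, values as JSON. arm_command: Moves the arm, as the interface text tells. Its arguments: {"type":"object","properties":{"targets":{"type":"array"}},"required":["targets"]}

```bash
mkdir -p pics; cat > h.py <<'E'
import numpy as np, cv2
from workcell import env, camera, finish_job
def save(c,n): cv2.imwrite(f'pics/{n}.png',c['image'][:,:,::-1])
def ray(c,u,v):
    d=np.array(c['orientation'])@np.array([(u-c['cx'])/c['fx'],(v-c['cy'])/c['fy'],1]); return np.array(c['eye']),d/np.linalg.norm(d)
def plane(c,u,v,z):
    e,d=ray(c,u,v); return e+d*(z-e[2])/d[2]
def orange(c):
    h=cv2.cvtColor(c['image'],cv2.COLOR_RGB2HSV)
    m=cv2.inRange(h,(5,150,90),(22,255,255))
    n,l,s,ce=cv2.connectedComponentsWithStats(m)
    i=1+np.argmax(s[1:,4]) if n>1 else 0
    return l==i,s[i],ce[i]
E
python3 - <<'E'
from h import *
s=env.observe(); print(s['time'],s['position'],s['eef_rot'],s['grip_width'])
ims=[]
for n in ['side','top']:
    c=camera(n); ims.append(c['image']); m,st,ce=orange(c)
    r=cv2.minAreaRect(np.argwhere(m)[:,::-1].astype(np.float32)); b=cv2.boxPoints(r)
    print(n,c['eye'],st,ce,r); 
    print([plane(c,*p,.215).round(4) for p in [ce,*b]])
    np.save(n+'.npy',ray(c,*ce)); save(c,n+'0')
cv2.imwrite('pics/a.png',cv2.resize(np.vstack(ims),(448,672))[:, :, ::-1][:600])
E
```

```text
0.0 [ 0.17296312 -0.54750538  0.20560104] [[ 9.53605557e-01  3.01058634e-01 -3.75089871e-04]
 [ 3.01058686e-01 -9.53602876e-01  2.28508582e-03]
 [ 3.30258035e-04 -2.29199460e-03 -9.99997319e-01]] 0.08528339016355026
side [0.28680053 0.60567346 0.83667525] [305 219   7  33 200] [308.14  234.145] ((308.0, 235.0), (32.0, 6.0), 90.0)
[array([0.4564, 0.1413, 0.215 ]), array([0.4779, 0.1084, 0.215 ]), array([0.467, 0.103, 0.215]), array([0.4352, 0.176 , 0.215 ]), array([0.4453, 0.1811, 0.215 ])]
top [0.45833376 0.06999577 1.02253875] [224 261  33  19 237] [239.88607595 270.01687764] ((240.00001525878906, 270.0), (6.942677021026611, 34.14663314819336), 67.06790161132812)
[array([0.4559, 0.1417, 0.215 ]), array([0.4495, 0.1756, 0.215 ]), array([0.4751, 0.1127, 0.215 ]), array([0.4623, 0.1073, 0.215 ]), array([0.4368, 0.1701, 0.215 ])]
```

View pics/top0.png

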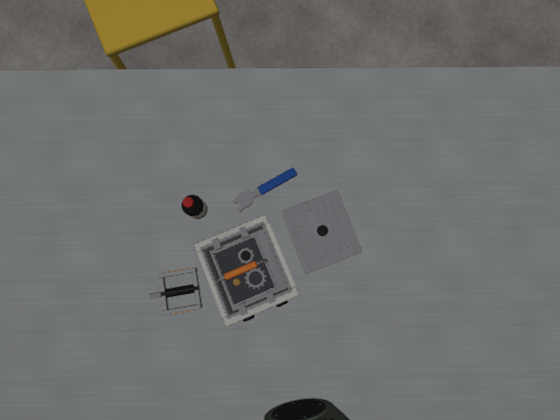

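View pics/side0.png

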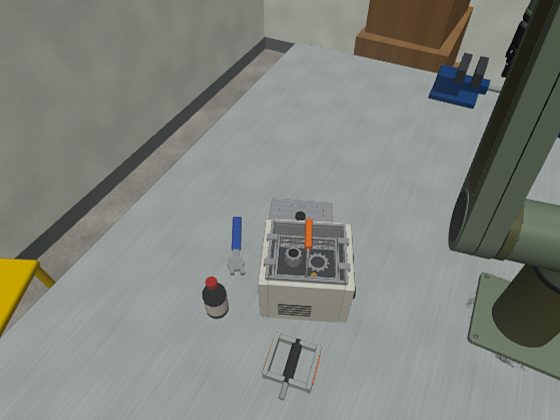

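The top view shows the orange grip at (240,270) and the side view shows it at (308,234). Cast onto z=0.215, both put the centre at about (0.456, 0.1415), with the grip turned about 22°. Next I move over it at a safe height.

arm_command(targets=[[1,[3,-4,-4],-8],[1,[6,-7,-8],-16],[1,[9,-10,-11],-24],[1,[12,-14,-14],-32],[1,[15,-18,-14],-40]])

```text
time: 0.6
position: [0.253, -0.358, 0.3432]
eef_rot: [[0.533, 0.846, 0.002], [0.846, -0.533, -0.004], [-0.002, 0.004, -1.0]]
ft_force: [1.5, 0.2, 0.5]
grip_width: 0.0853
```

```bash
cat >> h.py <<'E'
def togo(p,yaw):
    s=env.observe(); R=np.array(s['eef_rot']); y=np.degrees(np.arctan2(R[1,1],R[0,1]))
    print('t',s['time'],'pos',np.round(s['position'],4),'shift cm',(R.T@(np.array(p)-s['position'])*100).round(2),'turn',round(y-yaw,2),'tilt',R[:,2].round(4),'F',np.round(s['ft_force'],1),'w',s['grip_width'])
E
python3 -c "
from h import *
togo([.456,.1415,.33],22.3)"
```

```text
t 0.6 pos [ 0.253  -0.358   0.3432] shift cm [53.08 -9.46  1.14] turn -54.52 tilt [ 0.0021 -0.0043 -1.    ] F [1.5 0.2 0.5] w 0.08530053980582936
```

arm_command(targets=[[1,[4.5,-0.8,0],-8],[1,[9,-1.6,0],-16],[1,[13.5,-2.4,0],-24],[1,[18,-3.2,0],-32],[1,[22.5,-4,0],-40]])

```text
time: 1.1
position: [0.3394, -0.1449, 0.3401]
eef_rot: [[-0.136, 0.991, 0.0], [0.991, 0.136, 0.0], [0.0, 0.0, -1.0]]
ft_force: [1.1, 0.1, -0.0]
grip_width: 0.0853
```

```bash
python3 -c "
from h import *
togo([.456,.1415,.33],22.3)"
```

```text
t 1.1 pos [ 0.3394 -0.1449  0.3401] shift cm [26.79 15.45  1.01] turn -14.49 tilt [ 2.e-04  0.e+00 -1.e+00] F [ 1.1  0.1 -0. ] w 0.08532245820952584
```

arm_command(targets=[[1,[4,2.3,0],-3],[1,[8,4.6,0],-6],[1,[12,6.9,0],-9],[1,[16,9.2,0],-12],[1,[20,11.5,0],-14.5]])

```text
time: 1.6
position: [0.4272, 0.0686, 0.3401]
eef_rot: [[-0.377, 0.926, -0.0], [0.926, 0.377, -0.0], [-0.0, -0.0, -1.0]]
ft_force: [1.1, -0.7, 0.8]
grip_width: 0.0853
```

arm_command(targets=[[1,[2,2,0.3],0],[1,[4.5,4,0.6],0],[1,[5.7,5.4,1],0],[1,[5.7,5.4,1],0]])

```text
time: 2.0
position: [0.4555, 0.1415, 0.3288]
eef_rot: [[-0.378, 0.926, -0.003], [0.926, 0.378, 0.0], [0.001, -0.003, -1.0]]
ft_force: [-0.6, 0.1, -0.0]
grip_width: 0.0857
```

```bash
python3 - <<'E'
from h import *
togo([.456,.1415,.33],22.3)
c=camera('wrist'); m,st,ce=orange(c); r=cv2.minAreaRect(np.argwhere(m)[:,::-1].astype(np.float32)); print(st,ce,r,[plane(c,*p,.226).round(4) for p in [ce,*cv2.boxPoints(r)]]); save(c,'w1')
E
```

```text
t 2.0 pos [0.4555 0.1415 0.3288] shift cm [-0.01  0.05 -0.12] turn -0.08 tilt [-2.9e-03  1.0e-04 -1.0e+00] F [-0.6  0.1 -0. ] w 0.08566351349656291
[ 275  160   18   85 1408] [283.73934659 201.61434659] ((283.5, 202.0), (84.0, 17.0), 90.0) [array([0.4547, 0.1437, 0.226 ]), array([0.4359, 0.1717, 0.226 ]), array([0.4481, 0.1766, 0.226 ]), array([0.4746, 0.113 , 0.226 ]), array([0.4616, 0.1077, 0.226 ])]
```

View pics/w1.png

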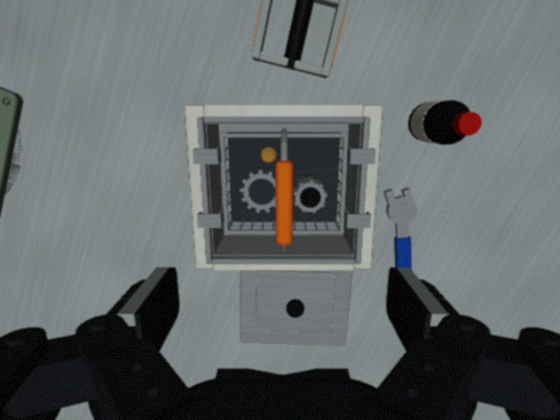

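The wrist view shows the grip upright at (284,202), square to the jaws. That puts its centre at about (0.455, 0.142), which agrees with the other two views. I'll go down with the TCP ending near z=0.197.

arm_command(targets=[[1,[0,0,3.5],0],[1,[0,0,7],0],[1,[0,0,10],0],[1,[0,0,12.2],0],[1,[0,0,13.2],0]])

```text
time: 2.55
position: [0.4538, 0.1383, 0.1959]
eef_rot: [[-0.374, 0.928, -0.005], [0.928, 0.374, -0.001], [0.001, -0.005, -1.0]]
ft_force: [-0.0, -0.7, -0.1]
grip_width: 0.0854
```

arm_command(targets=[[0,[0,0,0],0],[0,[0,0,0],0],[0,[0,0,0],0],[0,[0,0,0],0],[0,[0,0,0],0]])

```text
time: 3.05
position: [0.4567, 0.1398, 0.1995]
eef_rot: [[-0.375, 0.927, 0.002], [0.927, 0.375, 0.0], [-0.001, 0.002, -1.0]]
ft_force: [-3.6, -0.1, 7.7]
grip_width: 0.0124
```

arm_command(targets=[[0,[0,0,0],0],[0,[0,0,0],0],[0,[0,0,0],0]])

```text
time: 3.35
position: [0.4568, 0.1398, 0.1996]
eef_rot: [[-0.375, 0.927, 0.002], [0.927, 0.375, 0.0], [-0.001, 0.002, -1.0]]
ft_force: [-0.2, -0.3, 5.8]
grip_width: 0.0104
```

```bash
python3 - <<'E'
from h import *
togo([.456,.1415,.196],22.3)
c=camera('wrist'); save(c,'w2')
E
```

```text
t 3.35 pos [0.4568 0.1398 0.1996] shift cm [ 0.18 -0.01  0.36] turn -0.27 tilt [ 2.4e-03  3.0e-04 -1.0e+00] F [-0.2 -0.3  5.8] w 0.010448489044987961
```

View pics/w2.png

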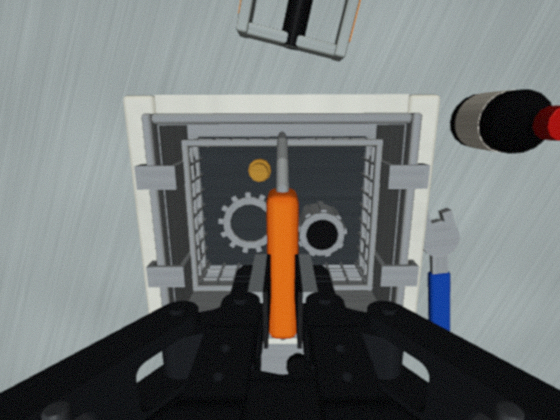

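The wrist view shows both pads on the grip at row ~290. The measured width (10.4 mm) is below the 14 mm bar and still falling, so I'll wait and re-check before lifting.

arm_command(targets=[[0,[0,0,0],0],[0,[0,0,0],0],[0,[0,0,0],0]])

```text
time: 3.7
position: [0.4568, 0.1398, 0.1997]
eef_rot: [[-0.375, 0.927, 0.002], [0.927, 0.375, 0.0], [-0.001, 0.002, -1.0]]
ft_force: [0.4, 1.1, 5.9]
grip_width: 0.0104
```

arm_command(targets=[[0,[0,0,-0.2],0],[0,[0,0,-0.4],0],[0,[0,0,-0.6],0],[0,[0,0,-0.8],0],[0,[0,0,-1],0]])

```text
time: 4.2
position: [0.4552, 0.1396, 0.2078]
eef_rot: [[-0.375, 0.927, -0.002], [0.927, 0.375, -0.0], [0.0, -0.002, -1.0]]
ft_force: [-0.3, 0.4, -5.2]
grip_width: 0.0104
```

```bash
python3 - <<'E'
from h import *
togo([.456,.1415,.30],22.3)
c=camera('side'); save(c,'s2'); 
c['image']=cv2.resize(c['image'][180:340,220:400],None,fx=4,fy=3.7); save(c,'s2c')
E
```

```text
t 4.2 pos [0.4552 0.1396 0.2078] shift cm [ 0.15  0.13 -9.22] turn -0.28 tilt [-1.8e-03 -3.0e-04 -1.0e+00] F [-0.3  0.4 -5.2] w 0.010436106356530818
```

View pics/s2c.png

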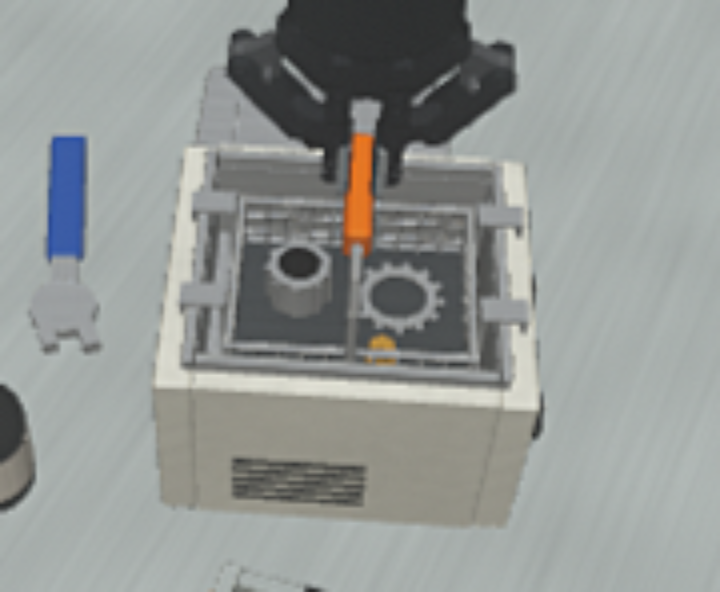

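The side crop shows the pads square on the grip at about (362,165) with the basket level. The wrist force is −5.2 N, about the basket's weight, and the width is steady. I'll lift the remaining ~9 cm gently.

arm_command(targets=[[0,[0,0,-0.3],0],[0,[0,0,-0.7],0],[0,[0,0,-1.2],0],[0,[0,0,-1.7],0],[0,[0,0,-2.2],0]])

```text
time: 4.75
position: [0.456, 0.1397, 0.231]
eef_rot: [[-0.375, 0.927, 0.0], [0.927, 0.375, 0.0], [-0.0, 0.0, -1.0]]
ft_force: [-0.5, -0.4, -5.4]
grip_width: 0.0104
```

arm_command(targets=[[0,[0,0,-0.5],0],[0,[0,0,-1],0],[0,[0,0,-1.5],0],[0,[0,0,-2],0],[0,[0,0,-2.5],0]])

```text
time: 5.25
position: [0.4558, 0.1397, 0.2558]
eef_rot: [[-0.375, 0.927, -0.0], [0.927, 0.375, 0.0], [0.0, -0.0, -1.0]]
ft_force: [-0.4, -0.0, -4.8]
grip_width: 0.0101
```

arm_command(targets=[[0,[0,0,-0.5],0],[0,[0,0,-1],0],[0,[0,0,-1.5],0],[0,[0,0,-2],0],[0,[0,0,-2.5],0]])

```text
time: 5.75
position: [0.4558, 0.1397, 0.2808]
eef_rot: [[-0.375, 0.927, 0.0], [0.927, 0.375, 0.0], [0.0, 0.0, -1.0]]
ft_force: [-0.9, -0.3, -4.9]
grip_width: 0.01
```

arm_command(targets=[[0,[0,0,-0.5],0],[0,[0,0,-1],0],[0,[0,0,-1.5],0],[0,[0,0,-1.8],0],[0,[0,0,-2],0]])

```text
time: 6.25
position: [0.456, 0.1397, 0.3008]
eef_rot: [[-0.375, 0.927, 0.0], [0.927, 0.375, 0.0], [-0.0, 0.0, -1.0]]
ft_force: [0.8, 0.2, -5.5]
grip_width: 0.0101
```

```bash
python3 - <<'E'
from h import *
togo([.4565,.141,.30],22.3)
c=camera('side'); save(c,'s3')
c['image']=cv2.resize(c['image'][140:340,210:400],None,fx=3.6,fy=3); save(c,'s3c')
c=camera('wrist'); save(c,'w3')
E
```

```text
t 6.25 pos [0.456  0.1397 0.3008] shift cm [0.1  0.1  0.08] turn -0.28 tilt [ 4.e-04  1.e-04 -1.e+00] F [ 0.8  0.2 -5.5] w 0.010097331280987961
```

View pics/s3c.png

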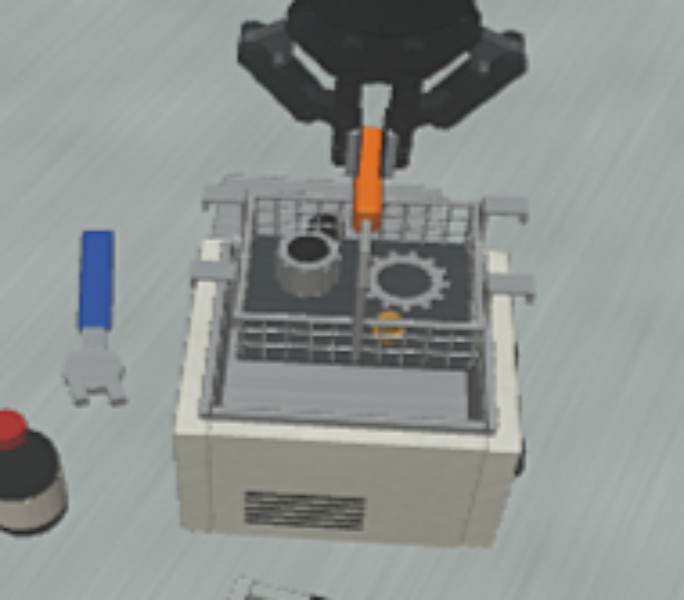

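View pics/w3.png

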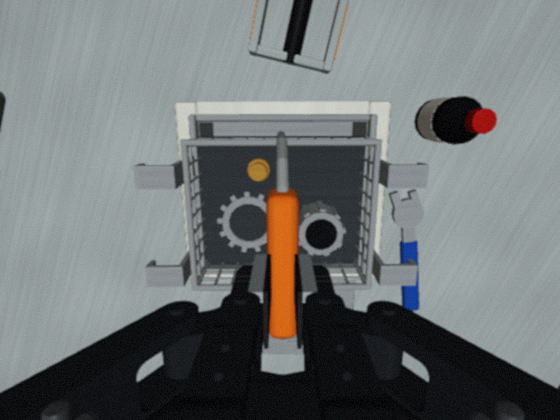

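The side and wrist views show the basket with its hooks clear. The freehub, cog and cone sit at the same wrist pixels as before the lift, e.g. the cog at (247,221), so it has not tilted or slipped. Its underside is about 38 mm above the rim. Now I hold it still.

arm_command(targets=[[0,[0,0,0],0],[0,[0,0,0],0],[0,[0,0,0],0],[0,[0,0,0],0],[0,[0,0,0],0]])

```text
time: 6.85
position: [0.4558, 0.1397, 0.3003]
eef_rot: [[-0.375, 0.927, -0.0], [0.927, 0.375, -0.0], [0.0, -0.0, -1.0]]
ft_force: [-0.7, -0.1, -5.6]
grip_width: 0.0107
```

arm_command(targets=[[0,[0,0,0],0],[0,[0,0,0],0],[0,[0,0,0],0],[0,[0,0,0],0],[0,[0,0,0],0]])

```text
time: 7.35
position: [0.4558, 0.1397, 0.3004]
eef_rot: [[-0.375, 0.927, 0.0], [0.927, 0.375, 0.0], [0.0, 0.0, -1.0]]
ft_force: [-0.2, -0.0, -5.1]
grip_width: 0.0101
```

arm_command(targets=[[0,[0,0,0],0],[0,[0,0,0],0],[0,[0,0,0],0],[0,[0,0,0],0],[0,[0,0,0],0]])

```text
time: 7.85
position: [0.4559, 0.1397, 0.3004]
eef_rot: [[-0.375, 0.927, 0.0], [0.927, 0.375, -0.0], [-0.0, 0.0, -1.0]]
ft_force: [-0.0, -0.7, -5.2]
grip_width: 0.0104
```

arm_command(targets=[[0,[0,0,0],0],[0,[0,0,0],0],[0,[0,0,0],0],[0,[0,0,0],0],[0,[0,0,0],0]])

```text
time: 8.35
position: [0.4559, 0.1397, 0.3004]
eef_rot: [[-0.375, 0.927, -0.0], [0.927, 0.375, 0.0], [0.0, 0.0, -1.0]]
ft_force: [0.7, 0.5, -5.0]
grip_width: 0.0103
```

arm_command(targets=[[0,[0,0,0],0],[0,[0,0,0],0],[0,[0,0,0],0],[0,[0,0,0],0],[0,[0,0,0],0]])

```text
time: 8.85
position: [0.4559, 0.1396, 0.3004]
eef_rot: [[-0.375, 0.927, 0.0], [0.927, 0.375, -0.0], [-0.0, 0.0, -1.0]]
ft_force: [0.2, 0.2, -4.6]
grip_width: 0.0106
```

arm_command(targets=[[0,[0,0,0],0],[0,[0,0,0],0],[0,[0,0,0],0],[0,[0,0,0],0],[0,[0,0,0],0]])

```text
time: 9.35
position: [0.4558, 0.1396, 0.3004]
eef_rot: [[-0.375, 0.927, -0.0], [0.927, 0.375, -0.0], [-0.0, -0.0, -1.0]]
ft_force: [0.4, 0.8, -5.2]
grip_width: 0.0103
```

arm_command(targets=[[0,[0,0,0],0],[0,[0,0,0],0],[0,[0,0,0],0],[0,[0,0,0],0],[0,[0,0,0],0]])

```text
time: 9.85
position: [0.4559, 0.1397, 0.3004]
eef_rot: [[-0.375, 0.927, 0.0], [0.927, 0.375, 0.0], [0.0, 0.0, -1.0]]
ft_force: [-0.2, -0.7, -5.0]
grip_width: 0.01
```

arm_command(targets=[[0,[0,0,0],0],[0,[0,0,0],0],[0,[0,0,0],0],[0,[0,0,0],0],[0,[0,0,0],0]])

```text
time: 10.35
position: [0.4559, 0.1396, 0.3004]
eef_rot: [[-0.375, 0.927, 0.0], [0.927, 0.375, -0.0], [-0.0, 0.0, -1.0]]
ft_force: [-0.1, -0.3, -4.8]
grip_width: 0.0101
```

```bash
python3 - <<'E'
from h import *
togo([.4565,.141,.30],22.3)
a=cv2.imread('pics/w3.png'); c=camera('wrist'); save(c,'w4')
print('max diff in basket area',cv2.absdiff(a,cv2.imread('pics/w4.png'))[100:300,130:430].max(), orange(c)[2])
# centring: white housing seen from above
t=camera('top'); save(t,'t4')
h=cv2.cvtColor(cv2.imread('pics/top0.png'),cv2.COLOR_BGR2HSV)
m=cv2.inRange(h,(0,0,170),(179,60,255)); m=cv2.morphologyEx(m,cv2.MORPH_CLOSE,np.ones((3,3)))
q=max(cv2.findContours(m,cv2.RETR_EXTERNAL,2)[0],key=cv2.contourArea)
r=cv2.minAreaRect(q); b=cv2.boxPoints(r); P=[plane(t,*p,.15) for p in b]
print(np.mean(P,0).round(4),[round(float(np.linalg.norm(P[i]-P[i-1])),3) for i in range(2)])
E
```

```text
t 10.35 pos [0.4559 0.1396 0.3004] shift cm [0.1  0.11 0.04] turn -0.28 tilt [ 0. -0. -1.] F [-0.1 -0.3 -4.8] w 0.010092623074474796
max diff in basket area 46 [282.31602484 260.36273292]Traceback (most recent call last):
  File "<stdin>", line 9, in <module>
ValueError: max() iterable argument is empty
```

```bash
python3 - <<'E'
from h import *
g=[cv2.imread(f'pics/{n}.png',0)[140:290,190:380].astype(np.float32) for n in('w2','w3','w4')]
print([cv2.phaseCorrelate(g[2],x) for x in g[:2]])
finish_job()
E
```

```text
[((0.7945891537021055, 0.40012537479483967), 0.9089695073995325), ((-0.1676623019437926, -0.06894329892405437), 1.0160488647884793)]
the job is handed in; nothing more can be done
```

The basket is off the rim and the job is handed in. I took it by the middle of the orange grip, lifted it straight up about 100 mm, held it about 4 s, and handed in at about 10.5 s with it still held.

**Last checks**
- **Height:** I put the underside about 38 mm above the rim. This comes from how far the tool rose, not from a direct measurement.
- **Level and still:** the tool pointed straight down and stayed within 0.2 mm while holding. The basket moved less than 0.2 px in the wrist view during the hold, and less than 1 px relative to the gripper since the grasp.
- **Grip and parts:** the wrist force was about −5 N, which fits the loaded basket. The freehub, cog and cone were all in place.
- **Bystanders:** I never touched the lid, pedal, oil bottle or wrench.

**Failed or disagreed**
- **Centring:** my check of the tank centre failed because its colour mask found nothing. Centring therefore rests on the straight lift (sideways drift about 1 mm) and the basket's 2.5 mm play in the tank.
- **Grip width:** it read about 10 mm on a bar given as 14 mm, but it stayed steady throughout.

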